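# Press the proud plug home in the lever press and hold it

### The job

Each of the three beech rails has a walnut plug glued into its top near one end, but one plug still stands proud of the wood. Lay that rail on the bed of the lever press, plug side up and centred under the ram, then pull the press's lever down until the plug is pressed flush and finish while still holding the lever down with the ram bearing firmly on the plug, so that the glue cannot push it back. Leave the other two rails where they lie and do not disturb the rest of the bench.

Things in the scene. Friction and masses are not known exactly. Their poses are not given: they have to be found in the camera images.
- press: bench lever press of dark cast iron, bolted down. Origin: on the bench surface, straight below the ram; +x points from its open front to the frame at its back (which starts at x +72 mm), +y to the side away from the lever, z up. The flat bed is 28 mm above the bench, x -75 to +160 mm, y -75 to +75 mm
- press_head (a point): centre of the underside of the press's head, which overhangs the bed 119 mm above the bench. Head in the press frame: x -35 to +134 mm, y -32 to +32 mm (the round spring drum on its left reaches y +55 mm), top 217 mm above the bench; the ram's bar sticks out on top, to 260 mm. Work goes in under the head from the open front or sides
- press_ram: the ram, a steel bar with a flat round foot 26 mm across. Origin: centre of the foot's underside, 89 mm above the bench with the lever up, 62 mm when it stands on the top of a rail lying on the bed. It moves only straight down, 18 mm per radian of lever
- press_lever: the lever, a steel bar 12 mm thick with a ball at its end. Origin: on its turning axis (the press's y), in the ball's plane of swing: 29 mm behind the ram axis, 85 mm right of it (press -y), 168 mm above the bench. At rest the bar points up and forwards, 66 degrees above the horizontal. It swings forwards (press -x) and down, at most 1.72 rad; about 1.5 rad puts the ram on a rail's top
- lever_ball (a point): centre of the lever's black ball, 32 mm across, fixed to the bar, 170 mm from the lever's origin. A return spring lifts the lever when let go: it takes about 3 N at the ball near the top, about 8 N at 1.5 rad; driving the plug adds about 2 N, and each further newton at the ball adds about 9 N at the ram
- rail_a_mid (a point): beech rail a: a bar 180 mm long (its x axis), 38 mm wide (y), 34 mm high (z), about 0.16 kg, loose on the bench. This point is the bar's centre, half-way up (17 mm above its underside). A round walnut plug, 16 mm across, sits in a hole in its top face, on the centre line, 45 mm from this point towards the rail's +x end; the other half of the bar is plain
- plug_a (a joint): how far the plug in rail a stands above the rail's top face, in m: 0 = flush and fully seated (it cannot go deeper), 0.007 to 0.011 = not yet driven home. It is a tight fit: about 20 N straight down moves it, and it stays where it is left
- rail_b_mid (a point): beech rail b: a bar 180 mm long (its x axis), 38 mm wide (y), 34 mm high (z), about 0.16 kg, loose on the bench. This point is the bar's centre, half-way up (17 mm above its underside). A round walnut plug, 16 mm across, sits in a hole in its top face, on the centre line, 45 mm from this point towards the rail's +x end; the other half of the bar is plain
- plug_b (a joint): how far the plug in rail b stands above the rail's top face, in m: 0 = flush and fully seated (it cannot go deeper), 0.007 to 0.011 = not yet driven home. It is a tight fit: about 20 N straight down moves it, and it stays where it is left
- rail_c_mid (a point): beech rail c: a bar 180 mm long (its x axis), 38 mm wide (y), 34 mm high (z), about 0.16 kg, loose on the bench. This point is the bar's centre, half-way up (17 mm above its underside). A round walnut plug, 16 mm across, sits in a hole in its top face, on the centre line, 45 mm from this point towards the rail's +x end; the other half of the bar is plain
- plug_c (a joint): how far the plug in rail c stands above the rail's top face, in m: 0 = flush and fully seated (it cannot go deeper), 0.007 to 0.011 = not yet driven home. It is a tight fit: about 20 N straight down moves it, and it stays where it is left
- plug_a_top (a point): centre of the top face of the plug in rail a
- plug_b_top (a point): centre of the top face of the plug in rail b
- plug_c_top (a point): centre of the top face of the plug in rail c
- pencil: round red pencil, 170 mm long, 9 mm thick, lying; bystander; origin at its underside
- chisel: bench chisel with a wooden handle, 265 mm long, lying; bystander; origin at its underside
- try_square: try square: dark wooden stock 115 mm long, steel blade 150 mm, lying flat; bystander; origin at its underside
- tape_roll: roll of masking tape lying flat, 90 mm across, 24 mm high; bystander; origin at its underside
- glue_bottle: white glue bottle standing, 62 mm across, 180 mm high; bystander; origin at its underside
- mallet: joiner's wooden mallet lying down, head 125 x 75 x 60 mm, about 350 mm long; bystander; origin at its underside
- sanding_block: cork sanding block 110 x 62 x 36 mm; bystander; origin at its underside
There are look-alikes about, which are no part of the job. What is shaped like the part that bears rail_b_mid but red is not meant. What is shaped like the part that bears rail_a_mid but pink is not meant.

How it is judged (in metres and radians):
On the way, in this order (a step that is already met when the one before it is completed fails the run):
1. the rail with the proud plug lies on the press bed with its plug, still proud, centred under the ram (((value of joint plug_a above 0.004 m and horizontal distance between plug_a_top and press_ram below 0.006 m and angle between rail_a_mid's own z axis and vertical below 0.06 rad and z of rail_a_mid in the frame of press between 0.041 and 0.049 m) or (value of joint plug_b above 0.004 m and horizontal distance between plug_b_top and press_ram below 0.006 m and angle between rail_b_mid's own z axis and vertical below 0.06 rad and z of rail_b_mid in the frame of press between 0.041 and 0.049 m) or (value of joint plug_c above 0.004 m and horizontal distance between plug_c_top and press_ram below 0.006 m and angle between rail_c_mid's own z axis and vertical below 0.06 rad and z of rail_c_mid in the frame of press between 0.041 and 0.049 m))), for 0.2 s.
2. the plug is pressed flush by the ram with the lever held down (value of joint each of plug_a, plug_b, plug_c below 0.001 m and ((contact force between press_ram and rail_a above 10 N and horizontal distance between plug_a_top and press_ram below 0.006 m and angle between rail_a_mid's own z axis and vertical below 0.06 rad and z of rail_a_mid in the frame of press between 0.041 and 0.049 m) or (contact force between press_ram and rail_b above 10 N and horizontal distance between plug_b_top and press_ram below 0.006 m and angle between rail_b_mid's own z axis and vertical below 0.06 rad and z of rail_b_mid in the frame of press between 0.041 and 0.049 m) or (contact force between press_ram and rail_c above 10 N and horizontal distance between plug_c_top and press_ram below 0.006 m and angle between rail_c_mid's own z axis and vertical below 0.06 rad and z of rail_c_mid in the frame of press between 0.041 and 0.049 m)) and contact force between any of the fingers, the arm and press_lever above 1 N), for 0.2 s.
At the end, for the whole second after the job is handed in: all three plugs are flush (no more than 1 mm above the rail) and the ram bears on the rail that was proud with more than 10 N, its plug's centre within 6 mm of the ram's; that rail lies flat on the press bed (level within 0.06 rad, height within 4 mm); the robot is holding the lever's bar or ball (all of step 2); the arm keeps its last pose, push and grip.
It fails at once if one of the other rails was moved too (more than one rail moved by over 25 mm) (distance of each of rail_a_mid, rail_b_mid from where it was at the start of the episode above 0.025 m or distance of each of rail_b_mid, rail_c_mid from where it was at the start of the episode above 0.025 m or distance of each of rail_a_mid, rail_c_mid from where it was at the start of the episode above 0.025 m).
It fails at once if a bystander was moved by more than 30 mm (distance of any of pencil, chisel, try_square, tape_roll, glue_bottle, mallet, sanding_block from where it was at the start of the episode above 0.03 m).
It also fails if it takes over 61 s, if anything falls off the work surface, if the arm or the gripper's body presses on something with over 40 N, if the wrist force passes 120 N, or if a joint passes its speed limit or range.

### The arm

A 6-joint arm with a two-finger parallel gripper is mounted at the origin on the work surface. World frame = base frame: x ahead of the robot, y to its left, z up, the work surface at z = 0. Lengths are in m, angles in degrees, forces in N, time in s.
With the tool pointing down it reaches from about 0.25 to 0.725 m from the base axis. Payload 9.7 kg.
Tool frame: the origin (TCP) lies between the finger pads; the fingertips stand 19 mm ahead of it and the grasp point (between the pads) is the TCP; z points along the fingers, y is the line along which they close (so a half turn about z gives the same grasp; the last joint's range is limited). The gripper opens to 85 mm and grips with 20 to 120 N. Pads are 22 mm wide; open, the fingers measure 114 mm over their backs; the gripper's body (76 mm by 85 mm) begins 54 mm behind the grasp point. The pads swing forward as they close: fully open they stand 13 mm farther back than shut.
Start: joints at [63.713, 4.979, 10.078, 95.1, 0, 90], TCP at [0.244, 0.493, 0.229] pointing down, gripper open.
Joint ranges: [-179.16, 179.16], [-48.56, 103.87], [-65.8, 70.77], [-126.05, 130.52], [-82.76, 87.17], [-180, 180]. Speed limits (degrees/s): [127.2, 127.2, 147.25, 180, 180, 180].

### API

Orientations are given as [roll, pitch, yaw] about the fixed x, y, z axes, in that order (R = Rz(yaw) Ry(pitch) Rx(roll)).
In Python, from workcell import telemetry, camera, calibration, workorder gives the robot as it stands.
- The arm moves only by the tool play_rows, never from a script. Its argument "increments" is a list of rows, each a list of 3 entries, a list of its own where there are three numbers: the shift along the tool's x, y, z in mm, then the turn, a rotation vector about the tool's x, y, z in degrees, then the closure, from 0 (fully open) to 1 (shut). In form: [[[x, y, z], [ax, ay, az], jaw], ...]. A call has 1 to 20 rows; each row is the pose to reach, as a shift and turn from the pose commanded when the call began, along the tool's axes at that moment; what a row does not reach only later rows make up. A row lasts 1/10 s, in which the tool goes at most 50 mm and 8.59 degrees, less where a joint would pass 70% of its speed; a pose out of reach is approached as far as the arm can. A call with a gripper value outside its range is refused whole. The fingers move at their own pace and stop on an object; "grip_force" is the grip in N (left out, the last holds). Time passes only in rows, so rows that repeat a pose let the fingers close. It gives the time, the measured TCP pose, the force, the opening and the grip force at its end, in the units of the state.
- telemetry.get_obs(): the state, without advancing time (a new reading comes with each control period).
- camera(name): name is "side" or "top"; returns (picture, depth): 480x640x3 uint8, red, green, blue; 480x640 float32, m along the optical axis (not along the pixel's ray), 0 where there is no reading.
- calibration(name): a dict with "vertical_fov" (degrees; the focal length in pixels is half the picture's height over the tangent of half this angle, whatever the lens; pixels are square), "cx", "cy" (the principal point, pixels), "rvec" (rotation vector, rad) and "tvec" (3), from world to camera coordinates, as OpenCV has them. Camera axes: x right, y down, z forward; pixel columns grow to the right and rows downward; lengths in m; the calibration is good to about 2 mm. A picture is of the moment at which its call begins. calibration takes no time and is no camera call.
- workorder.job_done(): hands the job in; it is judged then, once.
The state is a dict: "time": time; "q": joint angles; "qd": joint speeds; "joint_efforts": joint torques, N m; "ee_pos": TCP position; "tcp_rot": TCP orientation; "wrist_force": force on the tool from outside, world axes, zero at the start; "torque": the same for the moment, N m; "opening": finger opening in m; "grasp_force": force on a finger pad.
Only numpy, scipy, OpenCV 4.12 (cv2) and the standard library are available. Lean on these libraries where they do the work, as an engineer would, in place of code of your own. Each camera call takes 0.05 s, during which the arm holds its last target. There are 200 camera calls.

## Working session

There is one attempt and no reset: what is moved stays moved. The work goes in short steps, Python scripts to look and compute and a tool call to move; the robot and the scene stay as the last step left them, time stands still between calls to the robot, and variables do not carry over. Pictures are saved under pics/ and viewed, at most 10 in all, crops included, and the job is handed in when it is done.

Besides the shell and the picture viewer there is one more tool, called after "Request:" as name([rows], argument=value, ...), one row to a line, values as JSON. play_rows: Moves the arm, as the interface text tells. Its arguments: {"type":"object","properties":{"increments":{"type":"array"},"grip_force":{"type":"number"}},"required":["increments"]}

```bash
mkdir -p pics; cat > h.py <<'E'
import numpy as np, cv2
from workcell import telemetry, camera, calibration, workorder
def K(n):
    c=calibration(n); f=240/np.tan(np.radians(c["vertical_fov"])/2)
    R=cv2.Rodrigues(np.array(c["rvec"],float))[0]; return f,c["cx"],c["cy"],R,np.array(c["tvec"],float)
def cloud(n,d):
    f,cx,cy,R,t=K(n); v,u=np.mgrid[:480,:640]
    P=np.stack([(u-cx)/f*d,(v-cy)/f*d,d],-1); W=(P-t)@R; W[d==0]=np.nan; return W
def proj(n,X):
    f,cx,cy,R,t=K(n); p=R@np.array(X,float)+t; return f*p[0]/p[2]+cx,f*p[1]/p[2]+cy
E
python3 - <<'E'
from h import *
for n in("top","side"):
    p,d=camera(n); cv2.imwrite(f"pics/{n}0.png",p[...,::-1]); np.save(n+"0.npy",cloud(n,d)); np.save(n+"0p.npy",p)
    print(n,calibration(n))
print(telemetry.get_obs())
E
```

```text
top {'vertical_fov': 52.88082858019232, 'cx': 317.8440472655172, 'cy': 249.3271671321341, 'rvec': array([ 2.14906999, -2.19184194,  0.11299479]), 'tvec': array([0.05305135, 0.52857004, 1.38701915])}
side {'vertical_fov': 44.4164865277221, 'cx': 322.6593312362988, 'cy': 234.82433436491038, 'rvec': array([ 2.3334396 , -0.01910384,  0.0297165 ]), 'tvec': array([-0.50874415,  0.15268147,  1.51505248])}
{'time': 0.1, 'q': array([6.37131529e+01, 5.00812680e+00, 1.00395891e+01, 9.51003125e+01,
       3.09098943e-04, 8.99980373e+01]), 'qd': array([ 0.03319453, -0.01917156,  0.04745153,  0.05104584, -0.00121781,
       -0.01487667]), 'joint_efforts': array([-1.57426111e-04, -5.21560800e+01,  4.65653586e+01,  1.58680254e-02,
       -8.37774223e-06,  9.58219232e-06]), 'ee_pos': array([0.24348153, 0.4929358 , 0.22855759]), 'tcp_rot': array([-1.79931150e+02, -3.11457277e-04,  1.53715115e+02]), 'wrist_force': array([0.09071735, 0.16074692, 1.00804357]), 'torque': array([ 0.02273666,  0.02267484, -0.03519831]), 'grasp_force': 0.0, 'opening': 0.08561555832334304}
```

View pics/top0.png

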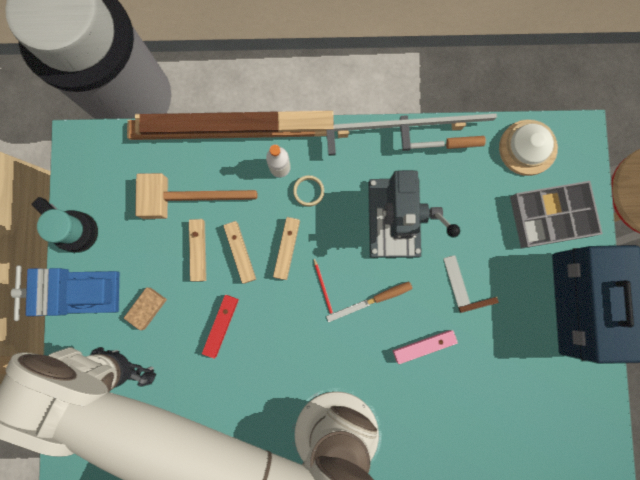

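View pics/side0.png

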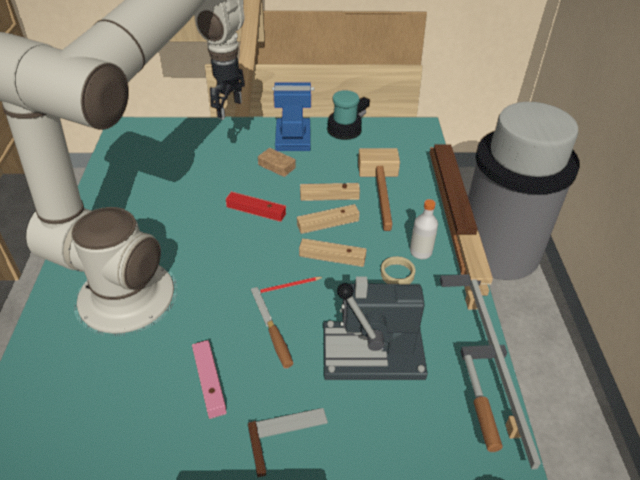

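The top view shows three beech rails at about (197,250), (240,252) and (287,248). The red one at (220,326) and the pink one at (425,347) are look-alikes. The press is at (395,215) with its ball at (453,230). Next I measure plug heights and take an enlarged crop.

```bash
python3 - <<'E'
from h import *
p=np.load("top0p.npy");W=np.load("top0.npy")
s=np.load("side0p.npy");S=np.load("side0.npy")
a=cv2.resize(p[205:295,175:315],None,fx=5,fy=5,interpolation=cv2.INTER_CUBIC)[:290*2,:700]
b=cv2.resize(s[175:275,290:375],None,fx=4,fy=4)
cv2.imwrite("pics/c1.png",a[...,::-1]); 
hsv=cv2.cvtColor(p,cv2.COLOR_RGB2HSV)
for i,(u0,u1) in enumerate([(180,215),(218,262),(268,308)]):
    m=np.zeros((480,640),bool); m[210:292,u0:u1]=True
    z=W[...,2]; top=m&(z>0.026)&(z<.06)
    pts=W[top]; r=cv2.minAreaRect(pts[:,:2].astype(np.float32)); bx=cv2.boxPoints(r)
    v,u=np.nonzero(top); 
    dark=top&(p.max(-1)<130)
    print(i,top.sum(),"rect",r,"z med",np.median(pts[:,2]),"hi",np.sort(pts[:,2])[-12:].round(4))
    if dark.sum(): print("  plug px",np.argwhere(dark).mean(0),dark.sum(),"xyz",np.median(W[dark],0))
# side view
z=S[...,2]; hs=cv2.cvtColor(s,cv2.COLOR_RGB2HSV)
for (v0,v1) in [(180,203),(203,234),(237,268)]:
    m=np.zeros((480,640),bool); m[v0:v1,292:370]=True; top=m&(z>.028)&(z<.06); dark=top&(s.max(-1)<130)
    print("side",top.sum(),np.median(z[top]),np.sort(z[top])[-12:].round(4),dark.sum(),np.median(S[dark],0) if dark.any() else None)
# press
z=W[...,2]; m=np.zeros((480,640),bool); m[160:270,355:430]=True
bed=m&(abs(z-.028)<.006); r=cv2.minAreaRect(W[bed][:,:2].astype(np.float32)); print("bed",r,cv2.boxPoints(r),np.median(z[bed]))
hd=m&(abs(z-.217)<.006); r=cv2.minAreaRect(W[hd][:,:2].astype(np.float32)); print("head",r,cv2.boxPoints(r))
m[:]=0;m[218:242,440:466]=True; bl=m&(p.max(-1)<60)&(z>.1); print("ball",np.argwhere(bl).mean(0),np.nanmedian(W[bl],0),np.nanmax(z[bl]))
E
```

```text
0 839 rect ((0.5350514650344849, 0.39802053570747375), (0.1794401854276657, 0.040304359048604965), 1.7725903987884521) z med 0.03548129538291212 hi [0.0461 0.0463 0.0463 0.0464 0.0467 0.0468 0.0469 0.0471 0.0474 0.0474
 0.0482 0.0483]
  plug px [236.58333333 192.95833333] 24 xyz [0.57795014 0.40214459 0.04445819]
1 816 rect ((0.526650607585907, 0.27359718084335327), (0.1801283359527588, 0.03935377299785614), 17.451826095581055) z med 0.035459976044082506 hi [0.0421 0.0421 0.0422 0.0424 0.0428 0.0428 0.0428 0.0429 0.043  0.044
 0.044  0.049 ]
  plug px [245.8 232.5] 20 xyz [0.56215356 0.28886541 0.03661141]
2 809 rect ((0.5351600050926208, 0.13611668348312378), (0.03831012174487114, 0.18005786836147308), 76.55661010742188) z med 0.03527645434653502 hi [0.042  0.0421 0.0421 0.0421 0.0422 0.0425 0.0426 0.0426 0.0429 0.0431
 0.0433 0.0445]
  plug px [242.         285.44444444] 9 xyz [0.57807194 0.12878096 0.0363628 ]
side 490 0.0322445113223295 [0.0397 0.0398 0.0402 0.0402 0.0404 0.0413 0.0415 0.0417 0.042  0.042
 0.0457 0.0461] 19 [0.58261771 0.3944166  0.03894645]
side 562 0.032227469735790375 [0.0376 0.0377 0.0377 0.0377 0.0378 0.0379 0.0388 0.0389 0.0389 0.039
 0.0391 0.0404] 9 [0.57141047 0.28410559 0.0321722 ]
side 685 0.0327173948289439 [0.038  0.038  0.038  0.0382 0.0383 0.0383 0.0385 0.0386 0.0386 0.0392
 0.0394 0.0409] 10 [0.58158384 0.12157982 0.03337626]
bed ((0.619336724281311, -0.185022234916687), (0.1509956270456314, 0.2338288128376007), 89.5014419555664) [[ 0.5017698  -0.25949988]
 [ 0.73558974 -0.2615345 ]
 [ 0.73690367 -0.11054459]
 [ 0.5030837  -0.10850996]] 0.02931904465585695
head ((0.6275246739387512, -0.18493929505348206), (0.06505794823169708, 0.16923940181732178), 89.33639526367188) [[ 0.5425339  -0.21648604]
 [ 0.71176195 -0.21844614]
 [ 0.7125155  -0.15339255]
 [ 0.5432874  -0.15143245]]
ball [230.17094017 452.44444444] [ 0.53577487 -0.26517997  0.33682459] 0.3453594476140816
```

View pics/c1.png

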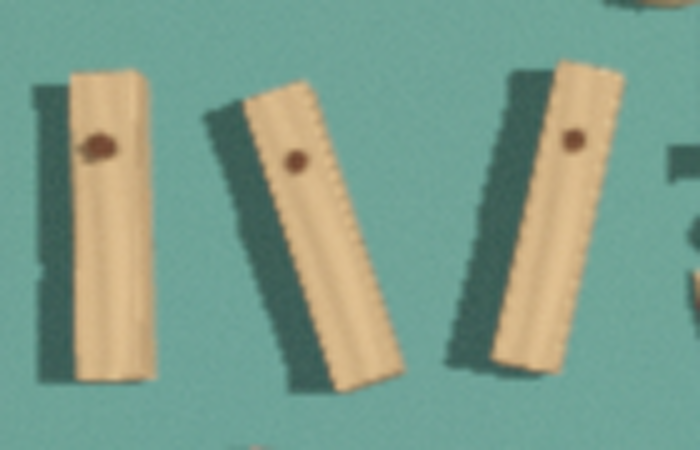

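The left rail at top (197,250) is the job. Its plug at (193,237) measures z≈0.044 against a top face at 0.0355, so it stands about 9 mm proud. The plugs at (233,237) and (290,233) are flush, and the crop agrees: the left plug is tall, offset and casts a shadow. Red and pink are excluded.

I'll grip near the plain end and bring the rail in from the press's open left side, because the chisel lies in front.

Request:
play_rows([
  [[-246,13,60],[0,0,-28],0],
  [[-246,13,60],[0,0,-28],0],
  [[-246,13,60],[0,0,-28],0],
  [[-246,13,60],[0,0,-28],0],
  [[-246,13,60],[0,0,-28],0],
  [[-246,13,60],[0,0,-28],0],
  [[-246,13,110],[0,0,-28],0],
  [[-246,13,125],[0,0,-28],0],
  [[-246,13,125],[0,0,-28],0],
  [[-246,13,125],[0,0,-28],0],
  [[-246,13,125],[0,0,-28],0],
], grip_force=70)

```text
time: 1.2
ee_pos: [0.4701, 0.3969, 0.1066]
tcp_rot: [179.9, 0.1, -178.2]
wrist_force: [-0.2, -1.0, 1.2]
opening: 0.0853
grasp_force: 0.0
```

```bash
cat >> h.py <<'E'
from scipy.spatial.transform import Rotation as Ro
def inc(pos,rpy):
    o=telemetry.get_obs(); R=Ro.from_euler("xyz",o["tcp_rot"],degrees=True); T=Ro.from_euler("xyz",rpy,degrees=True)
    print("t",o["time"],"pos",o["ee_pos"].round(4),"rpy",o["tcp_rot"].round(2),"q",o["q"].round(1),"F",np.round(o["wrist_force"],1),"open",round(o["opening"],4))
    print("inc mm",(R.inv().apply(np.array(pos)-o["ee_pos"])*1000).round(1),"rot",np.degrees((R.inv()*T).as_rotvec()).round(2))
E
python3 - <<'E'
from h import *
inc([.470,.396,.024],[180,0,-178.3])
p,d=camera("top"); W=cloud("top",d); z=W[...,2]
f=cv2.imwrite("pics/t1.png",cv2.resize(p[190:310,150:310],None,fx=4,fy=4)[...,::-1])
E
```

```text
t 1.2 pos [0.4701 0.3969 0.1066] rpy [ 1.7990e+02  1.3000e-01 -1.7823e+02] q [40.2 13.   5.6 82.4  0.  38.4] F [-0.2 -1.   1.2] open 0.0853
inc mm [ 0.3 -1.  82.6] rot [0.11 0.13 0.07]
```

View pics/t1.png

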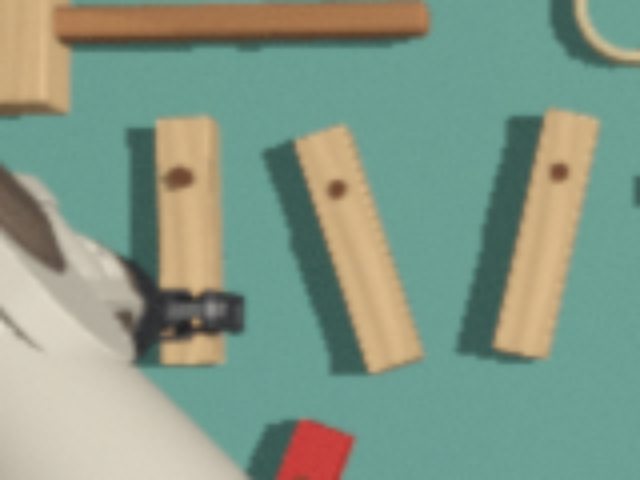

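The gripper hovers over the plain end of the left rail at crop (190,312), aligned. I'll descend, grip and lift.

Request:
play_rows([
  [[0,-1,40],[0,0,0],0],
  [[0,-1,70],[0,0,0],0],
  [[0,-1,79],[0,0,0],0],
  [[0,-1,79],[0,0,0],0],
  [[0,-1,79],[0,0,0],1],
  [[0,-1,79],[0,0,0],1],
  [[0,-1,79],[0,0,0],1],
  [[0,-1,79],[0,0,0],1],
  [[0,-1,79],[0,0,0],1],
  [[0,-1,79],[0,0,0],1],
  [[0,-1,79],[0,0,0],1],
  [[0,-1,79],[0,0,0],1],
], grip_force=70)

```text
time: 2.45
ee_pos: [0.4706, 0.3955, 0.027]
tcp_rot: [179.9, 0.1, -178.3]
wrist_force: [-1.9, -0.4, 6.6]
opening: 0.0354
grasp_force: 69.0
```

```bash
python3 - <<'E'
from h import *
inc([.5775,.045,.13],[180,0,89.4])
E
```

```text
t 2.45 pos [0.4706 0.3955 0.027 ] rpy [ 1.7990e+02  1.2000e-01 -1.7829e+02] q [40.  14.5 -1.5 73.8  0.  38.3] F [-1.9 -0.4  6.6] open 0.0354
inc mm [ -96.6 -353.3 -103.4] rot [1.700e-01 1.000e-02 9.231e+01]
```

Request:
play_rows([
  [[0,0,-30],[0,0,0],1],
  [[0,0,-70],[0,0,0],1],
  [[0,0,-100],[0,0,0],1],
  [[0,0,-100],[0,0,0],1],
  [[-10,-40,-100],[0,0,8],1],
  [[-20,-80,-100],[0,0,16],1],
  [[-30,-115,-100],[0,0,24],1],
  [[-40,-150,-100],[0,0,32],1],
  [[-48,-180,-100],[0,0,40],1],
  [[-56,-210,-100],[0,0,48],1],
  [[-64,-240,-100],[0,0,56],1],
  [[-72,-270,-100],[0,0,64],1],
  [[-80,-300,-100],[0,0,72],1],
  [[-88,-330,-100],[0,0,80],1],
  [[-97,-353,-100],[0,0,88],1],
  [[-97,-353,-100],[0,0,92.3],1],
  [[-97,-353,-100],[0,0,92.3],1],
  [[-97,-353,-100],[0,0,92.3],1],
])

```text
time: 4.25
ee_pos: [0.5771, 0.045, 0.1247]
tcp_rot: [-180.0, -0.0, 89.6]
wrist_force: [0.7, -0.6, -1.7]
opening: 0.0348
grasp_force: 70.3
```

```bash
python3 - <<'E'
from h import *
inc([.5775,.045,.062],[180,0,89.4])
for n in("top","side"):
    p,d=camera(n); np.save(n+"1.npy",cloud(n,d)); np.save(n+"1p.npy",p)
    if n=="top": cv2.imwrite("pics/t2.png",cv2.resize(p[140:300,260:460],None,fx=4,fy=4)[...,::-1][:600])
    else: cv2.imwrite("pics/s2.png",p[...,::-1])
W=np.load("top1.npy");z=W[...,2]; m=np.zeros(z.shape,bool); m[200:260,250:372]=1
p=np.load("top1p.npy"); hsv=cv2.cvtColor(p,cv2.COLOR_RGB2HSV)
t=m&(z>.10)&(z<.16)&(hsv[...,0]<25)&(hsv[...,0]>8)&(p[...,0]>150)
r=cv2.minAreaRect(W[t][:,:2].astype(np.float32));print(r,cv2.boxPoints(r),np.median(z[t]))
E
```

```text
t 4.25 pos [0.5771 0.045  0.1247] rpy [-1.7996e+02 -1.0000e-02  8.9550e+01] q [ 4.5  8.1  2.  83.9  0.  94.9] F [ 0.7 -0.6 -1.7] open 0.0348
inc mm [-0.   0.4 62.7] rot [-0.04 -0.01  0.15]
((0.574373722076416, -0.05733712762594223), (0.037086762487888336, 0.033045295625925064), 0.9152795076370239) [[ 0.55556875 -0.0411128 ]
 [ 0.5560966  -0.07415388]
 [ 0.5931787  -0.07356145]
 [ 0.59265083 -0.04052038]] 0.13024974720976276
```

View pics/t2.png

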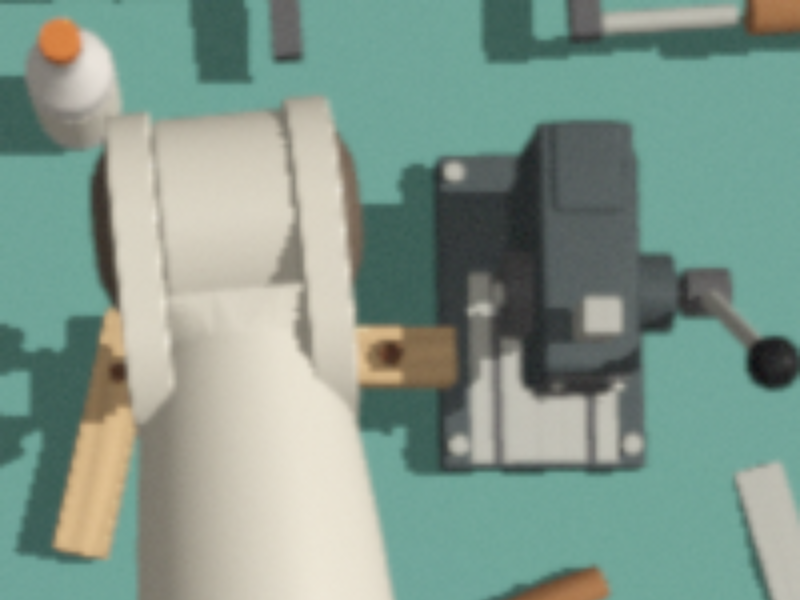

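View pics/s2.png

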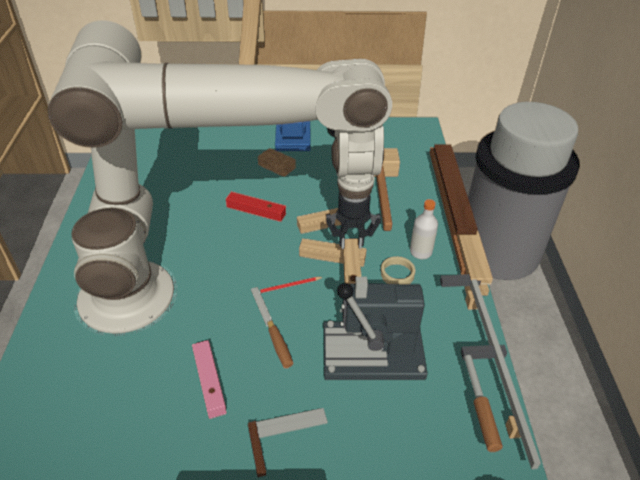

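The rail is held level with its plug at crop (388,352), and its tip is just short of the press. I'll check the wrist's width by height against the head, and the actual rail tip and plug position.

```bash
python3 - <<'E'
from h import *
S=np.load("side1.npy");W=np.load("top1.npy");p=np.load("top1p.npy");sp=np.load("side1p.npy")
for A,n in((S,"s"),(W,"t")):
  for z0 in np.arange(.12,.5,.03):
    k=(A[...,2]>z0)&(A[...,2]<z0+.03)&(A[...,0]>.4)&(A[...,0]<.75)&(A[...,1]>-.08)&(A[...,1]<.14)
    if k.sum()>5: print(n,round(z0,2),k.sum(),"y",A[k][:,1].min().round(3),A[k][:,1].max().round(3),"x",A[k][:,0].min().round(3),A[k][:,0].max().round(3))
z=W[...,2]; m=np.zeros(z.shape,bool); m[215:242,345:380]=1
t=m&(z>.11)&(z<.135); v,u=np.nonzero(t)
r=cv2.minAreaRect(W[t][:,:2].astype(np.float32));print(cv2.boxPoints(r).round(4))
pl=m&(z>.115)&(p.max(-1)<110); print(np.argwhere(pl).mean(0),np.median(W[pl],0),np.median(z[t]))
# drum height
k=(W[...,1]>-.148)&(W[...,1]<-.115)&(W[...,0]>.52)&(W[...,0]<.72)&(z>.06); print("drum",k.sum(),W[k].min(0),W[k].max(0))
E
```

```text
s 0.12 699 y -0.079 0.069 x 0.548 0.608
s 0.15 149 y 0.027 0.055 x 0.53 0.628
s 0.18 305 y 0.022 0.059 x 0.517 0.639
s 0.21 481 y 0.022 0.059 x 0.512 0.645
s 0.24 185 y 0.003 0.05 x 0.54 0.616
s 0.27 374 y 0.003 0.045 x 0.541 0.615
s 0.3 241 y 0.0 0.046 x 0.539 0.616
s 0.33 355 y -0.0 0.044 x 0.539 0.619
s 0.36 358 y -0.002 0.029 x 0.528 0.625
s 0.39 521 y -0.009 0.059 x 0.522 0.634
s 0.42 660 y -0.008 0.079 x 0.522 0.633
s 0.45 660 y -0.005 0.079 x 0.531 0.626
s 0.48 364 y -0.01 0.033 x 0.534 0.625
t 0.12 197 y -0.079 -0.041 x 0.556 0.593
[[ 0.5536 -0.1087]
 [ 0.592  -0.1096]
 [ 0.5936 -0.0407]
 [ 0.5552 -0.0398]]
[229.         360.38709677] [ 0.57374946 -0.06698912  0.13747756] 0.12967810711519648
drum 154 [ 0.57858829 -0.14796779  0.15106332] [ 0.63377504 -0.13009265  0.20377275]
```

```bash
python3 - <<'E'
from h import *
S=np.load("side1.npy");sp=np.load("side1p.npy");W=np.load("top1.npy")
hs=cv2.cvtColor(sp,cv2.COLOR_RGB2HSV)
m=np.zeros(S.shape[:2],bool); m[235:285,335:375]=1
t=m&(S[...,2]>.115)&(S[...,2]<.132)&(S[...,1]<.01)&(S[...,1]>-.2)&(hs[...,1]>60)
r=cv2.minAreaRect(S[t][:,:2].astype(np.float32)); print("side rail",t.sum(),cv2.boxPoints(r).round(4),np.median(S[t],0))
pl=m&(S[...,2]>.115)&(sp.max(-1)<110)&(S[...,1]>-.1)&(S[...,1]<-.03)&(hs[...,1]>80); print("plug",pl.sum(),np.median(S[pl],0) if pl.any() else 0)
for A,n in((S,"side"),(W,"top")):
  z=A[...,2]; k=(abs(z-.217)<.007)&(A[...,1]<-.13)&(A[...,1]>-.24)&(A[...,0]>.5)&(A[...,0]<.75)
  r=cv2.minAreaRect(A[k][:,:2].astype(np.float32)); print(n,"head",k.sum(),cv2.boxPoints(r).round(4))
  k=(abs(z-.028)<.006)&(A[...,1]<-.09)&(A[...,1]>-.28)&(A[...,0]>.47)&(A[...,0]<.77)
  print(n,"bed pct",np.percentile(A[k],[.5,99.5],axis=0).round(4))
  # ram bar on top
  k=(z>.245)&(z<.275)&(A[...,1]<-.165)&(A[...,1]>-.205)&(A[...,0]>.55)&(A[...,0]<.61)
  print(n,"rambar",k.sum(),np.mean(A[k],0), np.ptp(A[k],0))
  b=(abs(z-.323)<.02)&(A[...,1]<-.24)&(A[...,1]>-.3)&(A[...,0]>.5)&(A[...,0]<.57); print(n,"ball",b.sum(),(A[b].min(0)+A[b].max(0))/2)
E
```

```text
side rail 355 [[ 0.5571 -0.0786]
 [ 0.5951 -0.0793]
 [ 0.5967  0.0098]
 [ 0.5587  0.0105]] [ 0.57426951 -0.02852217  0.12823656]
plug 44 [ 0.57443388 -0.07041792  0.13252353]
side head 1519 [[ 0.5494 -0.222 ]
 [ 0.7138 -0.2247]
 [ 0.7149 -0.1559]
 [ 0.5505 -0.1532]]
side bed pct [[ 0.5064 -0.2653  0.0222]
 [ 0.7385 -0.1162  0.0333]]
side rambar 127 [ 0.57992096 -0.19150102  0.25462952] [0.02268969 0.02698863 0.01715902]
side ball 233 [ 0.53971957 -0.2742328   0.32220673]
top head 1388 [[ 0.5425 -0.2168]
 [ 0.7119 -0.2179]
 [ 0.7123 -0.1526]
 [ 0.5429 -0.1515]]
top bed pct [[ 0.5031 -0.2595  0.0226]
 [ 0.7354 -0.1099  0.0339]]
top rambar 99 [ 0.57770038 -0.18389961  0.25858207] [0.02247846 0.02300186 0.01739651]
top ball 153 [ 0.53624806 -0.26805265  0.33181868]
```

Both cameras give the same plug-to-ram shift: about +4 mm in x and -120 mm in y. I'll lower beside the press, then slide in.

Request:
play_rows([
  [[0,5,20],[0,0,0],1],
  [[0,5,45],[0,0,0],1],
  [[0,5,60],[0,0,0],1],
  [[0,5,60],[0,0,0],1],
  [[0,5,60],[0,0,0],1],
  [[-20,5,60],[0,0,0],1],
  [[-40,5,60],[0,0,0],1],
  [[-60,5,60],[0,0,0],1],
  [[-80,5,60],[0,0,0],1],
  [[-100,5,60],[0,0,0],1],
  [[-113,5,60],[0,0,0],1],
  [[-120,5,60],[0,0,0],1],
  [[-120,5,60],[0,0,0],1],
  [[-120,5,60],[0,0,0],1],
])

```text
time: 5.75
ee_pos: [0.5813, -0.0747, 0.0654]
tcp_rot: [180.0, -0.0, 89.4]
wrist_force: [-0.4, 0.2, -2.9]
opening: 0.0349
grasp_force: 70.3
```

```bash
python3 - <<'E'
from h import *
inc([.5815,-.075,.055],[180,0,89.5])
p,d=camera("side"); np.save("side2.npy",cloud("side",d)); np.save("side2p.npy",p)
cv2.imwrite("pics/s3.png",cv2.resize(p[240:390,300:450],None,fx=4,fy=4,interpolation=cv2.INTER_CUBIC)[...,::-1])
E
```

```text
t 5.75 pos [ 0.5813 -0.0747  0.0654] rpy [ 1.7998e+02 -1.0000e-02  8.9420e+01] q [-7.3  9.8 -2.7 77.5  0.  83.2] F [-0.4  0.2 -2.9] open 0.0349
inc mm [-0.3  0.2 10.4] rot [ 0.02 -0.01 -0.08]
```

View pics/s3.png

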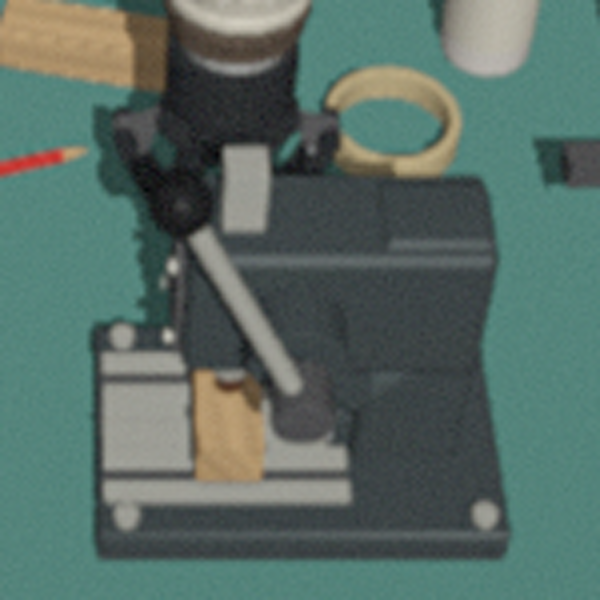

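The rail is under the head, with the plug just visible at crop (230,382) directly below the ram foot at (230,373), so it is centred in x. I'll lower it onto the bed.

Request:
play_rows([
  [[0,0,5],[0,0,0],1],
  [[0,0,8],[0,0,0],1],
  [[0,0,10],[0,0,0],1],
  [[0,0,10],[0,0,0],1],
  [[0,0,10],[0,0,0],1],
])

```text
time: 6.3
ee_pos: [0.5812, -0.0751, 0.0552]
tcp_rot: [180.0, 0.0, 89.4]
wrist_force: [0.3, 1.3, -1.3]
opening: 0.0349
grasp_force: 70.5
```

```bash
python3 - <<'E'
from h import *
inc([.5815,-.075,.055],[180,0,89.5])
p,d=camera("side"); S=cloud("side",d); sp=p; np.save("side3p.npy",p)
# tip end of rail: beech coloured region on bed
hs=cv2.cvtColor(p,cv2.COLOR_RGB2HSV); m=np.zeros(S.shape[:2],bool); m[328:365,345:370]=1
t=m&(hs[...,0]>8)&(hs[...,0]<25)&(hs[...,1]>60)&(p.max(-1)>110); print(t.sum(),S[t].min(0),S[t].max(0))
tt=t&(S[...,2]>.055); r=cv2.minAreaRect(S[tt][:,:2].astype(np.float32)); print("top face",np.median(S[tt],0),cv2.boxPoints(r).round(4))
for y in(-.2360,-.2300,-.224): print(y,proj("side",(.580,y,.062)))
for v in range(332,362): print(v,p[v,357],S[v,357].round(4))
E
```

```text
t 6.3 pos [ 0.5812 -0.0751  0.0552] rpy [1.800e+02 1.000e-02 8.942e+01] q [-7.4 10.  -3.6 76.4 -0.  83.2] F [ 0.3  1.3 -1.3] open 0.0349
inc mm [0.1 0.3 0.2] rot [ 0.    0.01 -0.08]
424 [ 0.56017817 -0.23571572  0.02637918] [ 0.60095783 -0.17315702  0.12167399]
top face [ 0.57686636 -0.21176828  0.06060334] [[ 0.559  -0.2335]
 [ 0.5982 -0.236 ]
 [ 0.602  -0.175 ]
 [ 0.5628 -0.1726]]
-0.236 (np.float64(357.2084911392726), np.float64(354.4946397031508))
-0.23 (np.float64(357.03369701685415), np.float64(352.25871645496153))
-0.224 (np.float64(356.86004563777965), np.float64(350.0374108974244))
332 [100 102  99] [ 0.5772 -0.2194  0.1227]
333 [135 136 128] [ 0.5802 -0.1999  0.093 ]
334 [138 135 127] [ 0.5803 -0.2002  0.0898]
335 [111  98  86] [ 0.582  -0.1895  0.0716]
336 [88 62 46] [ 0.5816 -0.194   0.0739]
337 [89 57 41] [ 0.582  -0.1928  0.0685]
338 [84 48 38] [ 0.5822 -0.1931  0.0652]
339 [107  79  54] [ 0.582  -0.1958  0.0649]
340 [158 131  95] [ 0.5824 -0.1947  0.0596]
341 [180 151 111] [ 0.5822 -0.1973  0.0593]
342 [186 157 116] [ 0.5819 -0.2006  0.0602]
343 [183 155 116] [ 0.5817 -0.2038  0.0607]
344 [184 156 117] [ 0.5816 -0.2061  0.06  ]
345 [183 156 114] [ 0.5813 -0.2099  0.0615]
346 [183 155 116] [ 0.581  -0.2129  0.0619]
347 [182 154 113] [ 0.5809 -0.2157  0.0619]
348 [181 152 113] [ 0.5811 -0.2158  0.0582]
349 [183 155 113] [ 0.5807 -0.2201  0.0605]
350 [184 157 117] [ 0.5806 -0.222   0.0593]
351 [179 153 112] [ 0.5807 -0.223   0.0569]
352 [183 156 114] [ 0.58   -0.229   0.0615]
353 [193 164 121] [ 0.5801 -0.23    0.0592]
354 [182 153 113] [ 0.58   -0.2321  0.0583]
355 [171 144 104] [ 0.5801 -0.2329  0.0556]
356 [170 143 105] [ 0.58   -0.2349  0.0547]
357 [175 148 109] [ 0.5808 -0.2313  0.0454]
358 [175 148 110] [ 0.5803 -0.2357  0.048 ]
359 [171 143 104] [ 0.5809 -0.2331  0.0403]
360 [167 137  98] [ 0.5814 -0.2313  0.0336]
361 [162 136 102] [ 0.5817 -0.231   0.0292]
```

The rail rests on the bed: top face z≈0.061, tip y≈-0.235 and plug about -0.188, against the ram at about -0.190 in the side camera's frame. I'll release, rise straight up, then go above the ball.

Request:
play_rows([
  [[0,0,0],[0,0,0],0.4],
  [[0,0,0],[0,0,0],0],
  [[0,0,0],[0,0,0],0],
  [[0,0,0],[0,0,0],0],
  [[0,0,0],[0,0,0],0],
  [[0,0,-20],[0,0,0],0],
  [[0,0,-60],[0,0,0],0],
  [[0,0,-100],[0,0,0],0],
  [[0,0,-150],[0,0,0],0],
  [[0,0,-200],[0,0,0],0],
  [[0,0,-250],[0,0,0],0],
  [[0,0,-300],[0,0,0],0],
  [[0,0,-345],[0,0,0],0],
  [[0,0,-345],[0,0,0],0],
  [[0,0,-345],[0,0,0],0],
])

```text
time: 7.85
ee_pos: [0.5819, -0.0752, 0.4012]
tcp_rot: [179.9, 0.0, 89.4]
wrist_force: [0.8, 0.0, -1.1]
opening: 0.0855
grasp_force: 0.0
```

Request:
play_rows([
  [[-15,-3,0],[0,0,-8],0],
  [[-35,-7,0],[0,0,-16],0],
  [[-55,-11,0],[0,0,-24],0],
  [[-75,-15,0],[0,0,-32],0],
  [[-95,-19,0],[0,0,-40],0],
  [[-115,-23,0],[0,0,-48],0],
  [[-135,-27,0],[0,0,-56],0],
  [[-155,-31,0],[0,0,-64],0],
  [[-175,-35,0],[0,0,-72],0],
  [[-195,-39,0],[0,0,-80],0],
  [[-195,-39,0],[0,0,-88],0],
  [[-195,-39,0],[0,0,-90.5],0],
  [[-195,-39,0],[0,0,-90.5],0],
  [[-195,-39,0],[0,0,-90.5],0],
])

```text
time: 9.25
ee_pos: [0.5401, -0.2696, 0.399]
tcp_rot: [179.9, -0.1, 179.8]
wrist_force: [-0.3, 0.3, -0.2]
opening: 0.0857
grasp_force: 0.0
```

```bash
python3 - <<'E'
from h import *
inc([.540,-.270,.323],[180,0,180])
p,d=camera("side"); S=cloud("side",d)
cv2.imwrite("pics/s4.png",cv2.resize(p[190:370,270:450],None,fx=3.3,fy=3.3,interpolation=cv2.INTER_CUBIC)[...,::-1])
z=S[...,2]
for v in (342,345,348,352,354,357): print(v,S[v,357].round(4))
hs=cv2.cvtColor(p,cv2.COLOR_RGB2HSV); m=np.zeros(z.shape,bool); m[338:365,340:372]=1
t=m&(z>.055)&(z<.068)&(hs[...,1]>60)&(p.max(-1)>110); r=cv2.minAreaRect(S[t][:,:2].astype(np.float32)); print(cv2.boxPoints(r).round(4))
E
```

```text
t 9.25 pos [ 0.5401 -0.2696  0.399 ] rpy [ 1.7995e+02 -1.1000e-01  1.7982e+02] q [-26.5  23.9  53.4 119.6  -0.  -26.4] F [-0.3  0.3 -0.2] open 0.0857
inc mm [-0.  -0.5 76. ] rot [ 0.05 -0.11 -0.18]
342 [ 0.5821 -0.1998  0.059 ]
345 [ 0.5808 -0.2134  0.0664]
348 [ 0.5805 -0.22    0.0642]
352 [ 0.5797 -0.2315  0.0651]
354 [ 0.5799 -0.2331  0.0597]
357 [ 0.5807 -0.232   0.0465]
[[ 0.5607 -0.2347]
 [ 0.599  -0.2355]
 [ 0.5999 -0.1885]
 [ 0.5615 -0.1878]]
```

View pics/s4.png

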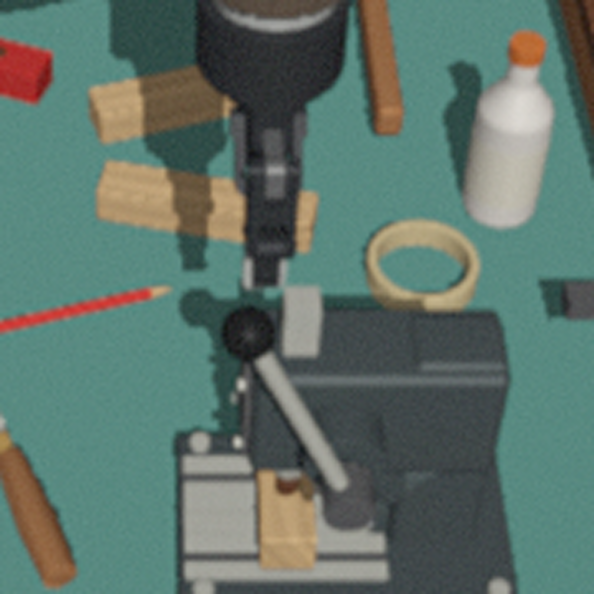

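```bash
python3 - <<'E'
from h import *
for X in [(.54,-.27,.323),(.54,-.27,.38),(.54,-.27,.42),(.54,-.27,.45)]:
    u,v=proj("side",X); print(X,round(u),round(v),"crop",round((u-270)*3.3),round((v-190)*3.3))
p,d=camera("side"); S=cloud("side",d); z=S[...,2]
for z0,z1 in((.36,.39),(.39,.42),(.42,.46),(.46,.5)):
    k=(z>z0)&(z<z1)&(S[...,0]>.45)&(S[...,0]<.65)&(S[...,1]<-.15)&(S[...,1]>-.4); print(z0,k.sum(),np.median(S[k],0).round(4),np.percentile(S[k][:,0],[2,98]).round(4),np.percentile(S[k][:,1],[2,98]).round(4))
b=(abs(z-.323)<.017)&(S[...,1]<-.24)&(S[...,1]>-.3)&(S[...,0]>.5)&(S[...,0]<.57)&(p.max(-1)<60)
print("ball x",np.percentile(S[b][:,0],[1,99]),np.percentile(S[b][:,1],[1,50]),np.percentile(z[b],[1,99]))
E
```

```text
(0.54, -0.27, 0.323) 345 289 crop 248 328
(0.54, -0.27, 0.38) 346 269 crop 252 260
(0.54, -0.27, 0.42) 347 253 crop 255 209
(0.54, -0.27, 0.45) 348 241 crop 258 170
  return _methods._mean(a, axis=axis, dtype=dtype,
  ret = um.true_divide(
Traceback (most recent call last):
IndexError: index -1 is out of bounds for axis 0 with size 0
```

```bash
python3 - <<'E'
from h import *
for n in("side","top"):
    p,d=camera(n); S=cloud(n,d); z=S[...,2]
    for z0,z1 in((.305,.345),(.37,.39),(.39,.41),(.41,.43),(.43,.46),(.46,.5)):
        k=(z>z0)&(z<z1)&(S[...,0]>.45)&(S[...,0]<.68)&(S[...,1]<-.15)&(S[...,1]>-.4)
        if k.sum()>3:
            v,u=np.nonzero(k); print(n,z0,k.sum(),"x",np.percentile(S[k][:,0],[2,50,98]).round(4),"y",np.percentile(S[k][:,1],[2,50,98]).round(4),"u",np.percentile(u,[2,50,98]),"v",np.percentile(v,[2,98]))
for X in [(.54,-.32,.39),(.54,-.21,.39),(.54,-.32,.45)]: print(X,proj("side",X))
E
```

```text
side 0.305 228 x [0.5245 0.539  0.5527] y [-0.2886 -0.2795 -0.2641] u [337. 345. 352.] v [283. 298.]
side 0.41 60 x [0.5302 0.5398 0.5519] y [-0.3283 -0.3203 -0.2421] u [343. 349. 356.] v [244.58 276.  ]
side 0.43 59 x [0.5285 0.5393 0.5515] y [-0.3277 -0.3256 -0.3177] u [343.16 349.   355.84] v [260.96 272.84]
side 0.46 413 x [0.5246 0.5384 0.5579] y [-0.3449 -0.3385 -0.2867] u [341. 350. 361.] v [229. 267.]
top 0.305 124 x [0.5218 0.5335 0.5437] y [-0.2818 -0.2651 -0.2542] u [446. 452. 459.] v [227. 237.]
top 0.41 5 x [0.5285 0.53   0.5322] y [-0.2218 -0.2187 -0.2183] u [441.   442.   443.84] v [227. 228.]
top 0.43 8 x [0.5264 0.529  0.5325] y [-0.223  -0.2181 -0.2155] u [441.14 443.   445.86] v [226. 228.]
top 0.46 224 x [0.5222 0.5325 0.5553] y [-0.2416 -0.2203 -0.1938] u [435.  448.5 463. ] v [210. 227.]
(0.54, -0.32, 0.39) (np.float64(348.0813850572012), np.float64(285.8456930253751))
(0.54, -0.21, 0.39) (np.float64(344.9148776373484), np.float64(241.892159722595))
(0.54, -0.32, 0.45) (np.float64(349.7055084502867), np.float64(262.17318750595626))
```

The fingers and ball agree in x (0.5395 against 0.539) and y. I'll descend over the ball and grip it.

Request:
play_rows([
  [[0,0,30],[0,0,0],0],
  [[0,0,60],[0,0,0],0],
  [[0,0,76],[0,0,0],0],
  [[0,0,76],[0,0,0],0],
  [[0,0,76],[0,0,0],0.6],
  [[0,0,76],[0,0,0],1],
  [[0,0,76],[0,0,0],1],
  [[0,0,76],[0,0,0],1],
  [[0,0,76],[0,0,0],1],
  [[0,0,76],[0,0,0],1],
  [[0,0,76],[0,0,0],1],
], grip_force=50)

```text
time: 10.55
ee_pos: [0.5405, -0.2709, 0.3254]
tcp_rot: [-179.8, 0.1, 179.9]
wrist_force: [0.7, -5.0, 4.8]
opening: 0.0259
grasp_force: 47.4
```

```bash
python3 - <<'E'
from h import *
inc([.440,-.270,.168],[180,0,180])
# arc offsets from start (tool x = -world x), angle steps
a0=np.radians(66)
print([(i,int(round(170*(np.cos(a0-i*.1)-np.cos(a0)))),int(round(170*(np.sin(a0)-np.sin(a0-i*.1))))) for i in range(0,18)])
E
```

```text
t 10.55 pos [ 0.5405 -0.2709  0.3254] rpy [-1.7983e+02  1.1000e-01  1.7987e+02] q [-2.660e+01  1.670e+01  3.470e+01  1.078e+02 -1.000e-01 -2.640e+01] F [ 0.7 -5.   4.8] open 0.0259
inc mm [100.8   1.2 157.2] rot [-0.18  0.11 -0.13]
[(0, 0, 0), (1, 15, 8), (2, 29, 17), (3, 43, 27), (4, 55, 39), (5, 66, 52), (6, 76, 66), (7, 84, 81), (8, 90, 97), (9, 95, 113), (10, 99, 130), (11, 101, 146), (12, 101, 163), (13, 99, 180), (14, 96, 197), (15, 91, 213), (16, 84, 229), (17, 76, 244)]
```

Request:
play_rows([
  [[7,0,4],[0,0,0],1],
  [[15,0,8],[0,0,0],1],
  [[22,0,12],[0,0,0],1],
  [[29,0,17],[0,0,0],1],
  [[36,0,22],[0,0,0],1],
  [[43,0,27],[0,0,0],1],
  [[49,0,33],[0,0,0],1],
  [[55,0,39],[0,0,0],1],
  [[61,0,45],[0,0,0],1],
  [[66,0,52],[0,0,0],1],
  [[66,0,52],[0,0,0],1],
])

```text
time: 11.65
ee_pos: [0.4736, -0.2698, 0.273]
tcp_rot: [-179.9, 0.0, 179.9]
wrist_force: [-2.0, -0.5, 6.5]
opening: -0.0001
grasp_force: 3.1
```

```bash
python3 - <<'E'
from h import *
inc([.44,-.270,.168],[180,0,180])
p,d=camera("side"); S=cloud("side",d); cv2.imwrite("pics/s5.png",cv2.resize(p[190:370,270:450],None,fx=3.3,fy=3.3,interpolation=cv2.INTER_CUBIC)[...,::-1])
E
```

```text
t 11.65 pos [ 0.4736 -0.2698  0.273 ] rpy [-1.7995e+02  4.0000e-02  1.7989e+02] q [-29.7   5.5  15.5 100.   -0.  -29.5] F [-2.  -0.5  6.5] open -0.0001
inc mm [ 33.6  -0.2 105. ] rot [-0.05  0.04 -0.11]
```

View pics/s5.png

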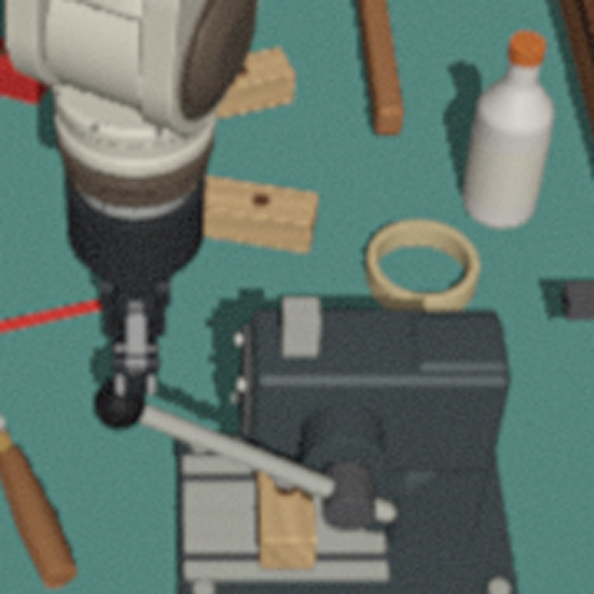

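The ball squeezed out of the pads. The fingers are now shut, with their tips resting on the ball's back and top at crop (120,400), holding the lever against its spring. A push from above with shut fingertips works as well as a grip, so I continue down the arc with the tips kept over the ball.

Request:
play_rows([
  [[8,0,8],[0,0,0],1],
  [[15,0,16],[0,0,0],1],
  [[22,0,25],[0,0,0],1],
  [[25,0,36],[0,0,0],1],
  [[27,0,48],[0,0,0],1],
  [[28,0,58],[0,0,0],1],
  [[28,0,69],[0,0,0],1],
  [[28,0,79],[0,0,0],1],
  [[27,0,89],[0,0,0],1],
  [[26,0,98],[0,0,0],1],
  [[26,0,98],[0,0,0],1],
])

```text
time: 12.8
ee_pos: [0.4485, -0.27, 0.1747]
tcp_rot: [-179.9, 0.1, 179.9]
wrist_force: [-0.8, -0.3, 7.5]
opening: -0.0003
grasp_force: 3.3
```

```bash
python3 - <<'E'
from h import *
inc([.456,-.270,.144],[180,0,180])
p,d=camera("side"); S=cloud("side",d); cv2.imwrite("pics/s6.png",cv2.resize(p[200:380,250:430],None,fx=3.3,fy=3.3,interpolation=cv2.INTER_CUBIC)[...,::-1])
E
```

```text
t 12.8 pos [ 0.4485 -0.27    0.1747] rpy [-1.7994e+02  6.0000e-02  1.7990e+02] q [-31.    0.5  -0.6  88.8  -0.  -30.9] F [-0.8 -0.3  7.5] open -0.0003
inc mm [-7.5  0.  30.7] rot [-0.06  0.06 -0.1 ]
```

View pics/s6.png

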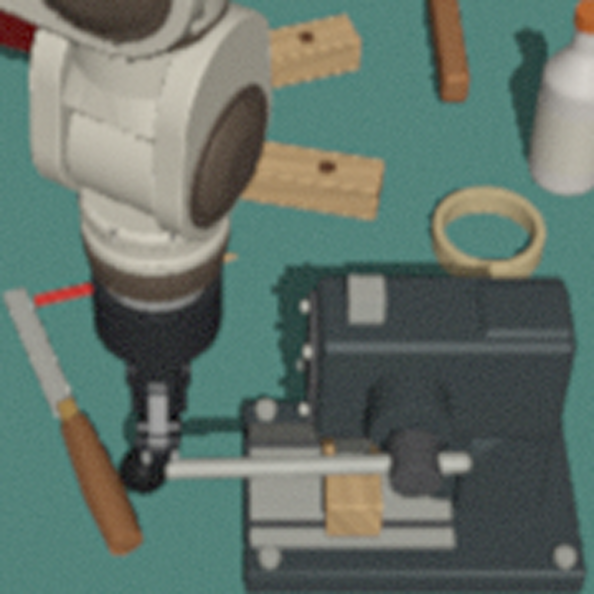

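The lever is near horizontal with the tips on the ball at crop (145,468) and the push vertical at 7.5 N. That was the tenth picture, so from here I go by force and height.

Request:
play_rows([
  [[-1,0,6],[0,0,0],1],
  [[-3,0,12],[0,0,0],1],
  [[-5,0,17],[0,0,0],1],
  [[-6,0,21],[0,0,0],1],
  [[-7,0,24],[0,0,0],1],
  [[-7,0,24],[0,0,0],1],
])

```text
time: 13.45
ee_pos: [0.4563, -0.2701, 0.1518]
tcp_rot: [-179.9, 0.2, 179.9]
wrist_force: [0.9, 0.1, 8.8]
opening: 0.0001
grasp_force: 3.8
```

Request:
play_rows([
  [[0,0,2],[0,0,0],1],
  [[-1,0,4],[0,0,0],1],
  [[-1,0,6],[0,0,0],1],
  [[-1,0,6],[0,0,0],1],
])

```text
time: 13.85
ee_pos: [0.4576, -0.2702, 0.1462]
tcp_rot: [-179.9, 0.2, 179.9]
wrist_force: [2.0, -0.5, 9.6]
opening: -0.0
grasp_force: 4.4
```

Request:
play_rows([
  [[0,0,2],[0,0,0],1],
  [[-1,0,4],[0,0,0],1],
  [[-1,0,5],[0,0,0],1],
  [[-1,0,5],[0,0,0],1],
])

```text
time: 14.25
ee_pos: [0.4587, -0.2702, 0.1414]
tcp_rot: [-179.9, 0.2, 179.9]
wrist_force: [1.7, 1.1, 10.6]
opening: 0.0003
grasp_force: 4.5
```

Request:
play_rows([
  [[0,0,2],[0,0,0],1],
  [[-1,0,3],[0,0,0],1],
  [[-1,0,3],[0,0,0],1],
])

```text
time: 14.55
ee_pos: [0.4596, -0.2702, 0.1384]
tcp_rot: [-179.9, 0.2, 179.9]
wrist_force: [1.3, 0.8, 9.8]
opening: -0.0002
grasp_force: 4.5
```

Request:
play_rows([
  [[0,0,2],[0,0,0],1],
  [[-1,0,3],[0,0,0],1],
  [[-1,0,3],[0,0,0],1],
])

```text
time: 14.85
ee_pos: [0.4602, -0.2702, 0.1352]
tcp_rot: [-179.9, 0.2, 179.9]
wrist_force: [-0.4, 0.6, 9.2]
opening: -0.0001
grasp_force: 5.0
```

Request:
play_rows([
  [[0,0,2],[0,0,0],1],
  [[-1,0,3],[0,0,0],1],
  [[-1,0,3],[0,0,0],1],
])

```text
time: 15.15
ee_pos: [0.4609, -0.2702, 0.1321]
tcp_rot: [-179.9, 0.1, 179.9]
wrist_force: [-1.4, 0.1, 9.8]
opening: 0.0003
grasp_force: 5.3
```

```bash
python3 - <<'E'
from h import *
inc([.456,-.270,.144],[180,0,180])
p,d=camera("side"); S=cloud("side",d); z=S[...,2]
# bar angle: bright pixels in lever plane
k=(abs(S[...,1]+.2755)<.012)&(S[...,0]>.475)&(S[...,0]<.59)&(z>.07)&(z<.2)&(p.min(-1)>110)
f=np.polyfit(S[k][:,0],z[k],1); print(k.sum(),"bar slope deg",np.degrees(np.arctan(f[0])),"z at .609",np.polyval(f,.609))
k=(abs(S[...,1]+.1905)<.012)&(abs(S[...,0]-.58)<.015)&(z>.22)&(z<.28); print("ram bar top",k.sum(),np.percentile(z[k],[50,95]) if k.any() else "")
E
```

```text
t 15.15 pos [ 0.4609 -0.2702  0.1321] rpy [-1.7989e+02  1.4000e-01  1.7990e+02] q [-30.4   1.8  -4.   84.   -0.  -30.3] F [-1.4  0.1  9.8] open 0.0003
inc mm [  4.9   0.2 -11.9] rot [-0.11  0.14 -0.1 ]
320 bar slope deg 15.70569180563587 z at .609 0.1709630397877888
ram bar top 114 [0.22973029 0.23337214]
```

```bash
python3 - <<'E'
from h import *
S0=np.load("side0.npy"); p,d=camera("side"); S=cloud("side",d); T0=np.load("top0.npy"); pt,dt=camera("top"); T=cloud("top",dt)
for A,y in((S0,-.1905),(S,-.1905),(T0,-.184),(T,-.184)):
    z=A[...,2]; k=(abs(A[...,1]-y)<.008)&(abs(A[...,0]-.579)<.008)&(z>.2)&(z<.28); print(k.sum(),np.percentile(z[k],[25,50,75,95]).round(4) if k.any() else "")
z=S[...,2]
b=(S[...,0]>.40)&(S[...,0]<.5)&(S[...,1]<-.24)&(S[...,1]>-.33)&(z>.06)&(z<.24)
for z0 in np.arange(.08,.24,.01):
    k=b&(z>=z0)&(z<z0+.01)
    if k.sum()>3: print(round(z0,2),k.sum(),"x",np.percentile(S[k][:,0],[3,50,97]).round(4),"ymed",np.median(S[k][:,1]).round(4),"y3",np.percentile(S[k][:,1],3).round(4),"bright",np.median(p[k].max(-1)))
E
```

```text
106 [0.2334 0.2517 0.2569 0.2591]
65 [0.2241 0.2302 0.2327 0.2337]
43 [0.2583 0.2596 0.2614 0.2636]
37 [0.2317 0.2333 0.2345 0.238 ]
0.11 15 x [0.4367 0.4443 0.456 ] ymed -0.284 y3 -0.2867 bright 60.0
0.12 72 x [0.4298 0.4486 0.4778] ymed -0.2798 y3 -0.2871 bright 39.5
0.13 146 x [0.4339 0.4529 0.4963] ymed -0.2751 y3 -0.2834 bright 87.0
0.14 27 x [0.4546 0.4655 0.499 ] ymed -0.2815 y3 -0.2853 bright 101.0
0.18 18 x [0.4493 0.4616 0.4738] ymed -0.2834 y3 -0.2859 bright 41.0
0.19 23 x [0.4456 0.4677 0.4778] ymed -0.2857 y3 -0.2889 bright 43.0
0.2 23 x [0.4457 0.4737 0.4777] ymed -0.2872 y3 -0.2893 bright 41.0
0.21 28 x [0.4458 0.4511 0.4777] ymed -0.3041 y3 -0.3299 bright 73.0
0.22 77 x [0.446  0.4618 0.4776] ymed -0.323 y3 -0.3293 bright 74.0
0.23 78 x [0.4441 0.4619 0.4796] ymed -0.3115 y3 -0.324 bright 131.0
```

The ram has dropped about 25.8 of 27 mm, so some 1.2 mm (roughly 11 mm at the ball) is left. I'll continue.

Request:
play_rows([
  [[-1,0,2],[0,0,0],1],
  [[-1,0,4],[0,0,0],1],
  [[-2,0,6],[0,0,0],1],
  [[-2,0,6],[0,0,0],1],
])

```text
time: 15.7
ee_pos: [0.4626, -0.2702, 0.1259]
tcp_rot: [-179.9, 0.1, 179.9]
wrist_force: [-3.9, -0.8, 10.1]
opening: 0.0001
grasp_force: 5.4
```

Request:
play_rows([
  [[0,0,2],[0,0,0],1],
  [[-1,0,4],[0,0,0],1],
  [[-1,0,4],[0,0,0],1],
])

```text
time: 16.0
ee_pos: [0.4637, -0.2703, 0.1222]
tcp_rot: [-179.9, 0.1, 179.9]
wrist_force: [-4.3, 0.1, 12.3]
opening: -0.0003
grasp_force: 6.4
```

Request:
play_rows([
  [[1,0,2],[0,0,0],1],
  [[1,0,3],[0,0,0],1],
  [[1,0,3],[0,0,0],1],
])

```text
time: 16.3
ee_pos: [0.4639, -0.2704, 0.1207]
tcp_rot: [-179.9, 0.3, 179.9]
wrist_force: [0.2, 1.2, 17.4]
opening: 0.0001
grasp_force: 8.5
```

```bash
python3 - <<'E'
from h import *
inc([.46,-.270,.12],[180,0,180])
p,d=camera("side"); S=cloud("side",d); z=S[...,2]
k=(abs(S[...,1]+.2755)<.012)&(S[...,0]>.485)&(S[...,0]<.59)&(z>.07)&(z<.2)&(p.min(-1)>110)
f=np.polyfit(S[k][:,0],z[k],1); print("bar deg",np.degrees(np.arctan(f[0])))
k=(abs(S[...,1]+.1905)<.008)&(abs(S[...,0]-.579)<.008)&(z>.2)&(z<.28); print(np.percentile(z[k],[75,95]))
E
```

```text
t 16.3 pos [ 0.4639 -0.2704  0.1207] rpy [-179.85    0.32  179.92] q [-30.2   2.   -5.   82.6   0.  -30.2] F [ 0.2  1.2 17.4] open 0.0001
inc mm [3.9 0.4 0.7] rot [-0.15  0.31 -0.08]
bar deg 20.626102911590877
[0.22989407 0.23226014]
```

The lever has hit a hard stop: 1.51 rad, and the force jumped to 17 N. I'll hold with a slight extra push, check that it is stable, then hand in.

Request:
play_rows([
  [[0,0,1],[0,0,0],1],
  [[0,0,1],[0,0,0],1],
  [[0,0,1],[0,0,0],1],
  [[0,0,1],[0,0,0],1],
  [[0,0,1],[0,0,0],1],
  [[0,0,1],[0,0,0],1],
  [[0,0,1],[0,0,0],1],
  [[0,0,1],[0,0,0],1],
])

```text
time: 17.15
ee_pos: [0.4641, -0.2704, 0.1202]
tcp_rot: [-179.8, 0.3, 179.9]
wrist_force: [-2.5, 2.7, 20.5]
opening: 0.0
grasp_force: 9.7
```

```bash
python3 - <<'E'
from h import *
W0=np.load("top0.npy"); p,d=camera("side"); S=cloud("side",d); z=S[...,2]
inc([.46,-.27,.12],[180,0,180])
hs=cv2.cvtColor(p,cv2.COLOR_RGB2HSV); m=np.zeros(z.shape,bool); m[338:365,340:372]=1
t=m&(z>.055)&(z<.068)&(hs[...,1]>60)&(p.max(-1)>110); r=cv2.minAreaRect(S[t][:,:2].astype(np.float32)); print(cv2.boxPoints(r).round(4))
k=m&(hs[...,1]>80)&(p.max(-1)<100)&(z>.05)&(z<.08); print("dark plug px",k.sum())
E
```

```text
t 17.2 pos [ 0.464  -0.2704  0.1202] rpy [-179.84    0.35  179.92] q [-30.2   2.   -5.1  82.5   0.  -30.2] F [-0.4  2.1 19.7] open 0.0001
inc mm [4.  0.4 0.2] rot [-0.16  0.35 -0.08]
[[ 0.5617 -0.1904]
 [ 0.5618 -0.2387]
 [ 0.5989 -0.2386]
 [ 0.5988 -0.1904]]
dark plug px 6
```

```bash
python3 -c "
from workcell import workorder; print(workorder.job_done())"
```

```text
the job is handed in; nothing more can be done
None
```

I laid the left rail, the one with the proud plug, on the press bed and pressed its plug down until the lever met a hard stop at about 1.51 rad. I handed the job in at about 17 s with the shut fingertips holding the lever down at about 20 N; flushness is inferred from that stop and force, not seen directly.

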